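# Send the condiment tray home past its spring catch

## Task

Press the ribbed red spring bar of the wooden tray dock down with the fingertips and, keeping it down, push the white tray along by its blue side lug past the red catch tooth, until the tray is fully home at the end stop; then let go and move clear so that the catch springs up behind the lug and locks the tray in. Only press and push: grasp and lift nothing, do not touch the tin and the glass that ride upright in the tray, and leave the things round the dock where they stand.

Things in the scene. Friction and masses are not known exactly. Their poses are not given: they have to be found in the camera images.
- dock: wooden dock, a fixed board 300 x 210 x 12 mm with two rails; pose varies. Origin on the worktop, z up. The tray slides towards its +x, along the 300 mm side (board x -150 to 150, y -95 to 115 mm). A wooden end stop 57 mm high stands at x = 104 to 124, y = -75 to 15 mm. Red bar at y = 50 to 100 mm, tray at y = -75 to 15 mm; above the bar there is only the lug.
- tray (a joint): how far the white tray has slid (m): 0 fully drawn out, 0.079 fully home at the end stop; starts between 0 and 0.025. It is captive on its rails, slides along dock +x with 1 to 2 N and stays where it is left. At 0.035 the inner (30 mm) part of the lug meets the catch tooth if that is up; from 0.075 on it has passed and the tooth can spring up behind it.
- tray_floor (a point): centre of the inner floor of the white plastic tray, 24 mm above the worktop (dock x = -52, y = -30 mm when drawn out); moves with the tray. The tray is 154 mm along dock x by 90 mm, open on top, walls 4 mm thick, rim 60 mm above the worktop.
- catch (a joint): how far the red spring bar and its tooth (one part, moving straight down) are pressed (m): 0 up (at rest), 0.014 bottom stop. Pressed 0.008 or more, the tooth lets the lug pass above it. The spring pushes back with 3.5 N at first, 7 N at the bottom; the bar rises at once when let go, unless the lug lies over the tooth.
- bar_middle (a point): middle of the top face of the ribbed red press bar, 170 mm long along dock x, 50 mm wide (dock x = -105 to 65, y = 50 to 100 mm), 40 mm above the worktop when up; moves down with the bar. Pressed anywhere it goes down level; press the free part behind the lug, where a finger can slide along with the lug.
- tooth_top (a point): middle of the top of the red catch tooth, 10 mm along dock x by 18 mm along dock y, which stands between the tray and the bar (dock x = 10 to 20, y = 22 to 40 mm); 54 mm above the worktop when up, moves down with the bar.
- lug_face (a point): on the flat rear face (looking to dock -x, to be pushed to +x) of the blue lug, 54 mm above the worktop, over the bar's middle line (dock y = 75 mm); moves with the tray. The face reaches from the tray's wall to y = 102 mm. Lug: 30 mm along x beside the tray, 95 mm over the bar (y = 52 to 102 mm), underside 46, top 62 mm above the worktop. Behind it at least 50 mm of bar is free.
- paste_tin: green and gold tin, 57 mm across, 72 mm tall, loose, standing in the tray; origin at the centre of its underside, z up. Tin and glass stand one behind the other along the tray, in either order.
- small_glass: small clear glass, 49 mm across, 62 mm tall, loose, standing in the tray; origin at the centre of its underside, z up
- kitchen_timer: round red and white kitchen timer, 61 mm across, 46 mm tall, loose on the worktop off one end of the dock; origin at the centre of its underside
- garlic: garlic bulb, 50 mm across, 51 mm tall, loose on the worktop off one end of the dock; origin at its underside
- spice_b: spice jar with black cap, 40 mm across, 105 mm tall, loose on the worktop on the tray side of the dock (dock -y); origin at the centre of its underside
There are look-alikes about, which are no part of the job. What is shaped like the paste_tin but purple or turquoise is not meant.

How it is judged:
On the way, in this order (a step that is already met when the one before it is completed fails the run):
1. the spring bar is held down with the tray's lug still before the tooth (value of joint catch above 0.008 m and value of joint tray below 0.039 m), for 0.2 s.
2. the lug slides over the tooth of the held-down catch (value of joint catch above 0.0075 m and value of joint tray above 0.042 m), for 0.05 s.
At the end, for the whole second after the job is handed in: Tray home (at least 0.073 of 0.079 m) and at rest, the catch sprung up behind the lug (within 2 mm of its rest height); tin and glass upright (within 0.2 rad) and at rest on the tray's floor; timer, garlic and spice jar within 2 cm of where they stood (value of joint tray above 0.073 m and value of joint catch below 0.002 m and velocity of joint tray between -0.005 and 0.005 m/s and angle between each of paste_tin, small_glass's own z axis and vertical below 0.2 rad and z of each of paste_tin, small_glass in the frame of dock below 0.03 m and linear speed of each of paste_tin, small_glass below 0.02 m/s and distance of each of kitchen_timer, garlic, spice_b from where it was at the start of the episode below 0.02 m); the robot touches nothing.
It fails at once if the robot touches the tin or the glass in the tray (contact force between any of the arm, the fingers and paste_tin above 1 N or contact force between any of the arm, the fingers and small_glass above 1 N).
It fails at once if the tin or the glass tips over (angle between any of paste_tin, small_glass's own z axis and vertical above 0.4 rad).
It fails at once if the tin or the glass is lifted off the tray's floor (z of any of paste_tin, small_glass in the frame of dock above 0.04 m).
It fails at once if the timer, the garlic or the spice jar is moved more than 2 cm (distance of any of kitchen_timer, garlic, spice_b from where it was at the start of the episode above 0.02 m).
It also fails if it takes over 34 s, if anything falls off the work surface, if the arm or the gripper's body presses on something with over 40 N, if the wrist force passes 120 N, or if a joint passes its speed limit or range.

## Robot

A 6-joint arm with a two-finger parallel gripper is mounted at the origin on a cart in front of the work surface, level with it; the furniture and walls round the work are solid. World frame = base frame: x ahead of the robot, y to its left, z up, the work surface at z = 0. Lengths are in m, angles in rad, forces in N, time in s.
With the tool pointing down it reaches from about 0.325 to 0.85 m from the base axis. Payload 4.4 kg.
Tool frame: the origin (TCP) lies midway between the tips of the shut fingers; the grasp point (between the pads) lies 19 mm behind it (robot.grip_point_offset is the distance from the TCP to the grasp point, in m); z points along the fingers, y is the line along which they close (so a half turn about z gives the same grasp; the last joint's range is limited). The gripper opens to 94 mm and grips with 3 to 60 N. Pads are 16 mm wide; open, the fingers measure 119 mm over their backs; the gripper's body (75 mm by 177 mm) begins 78 mm behind the grasp point.
Start: joints at [-1.345, 0.207, 1.542, -0, 1.393, -0.15], TCP at [0.211, -0.535, 0.205] pointing down, gripper open.
Joint ranges: [-2.73, 2.73], [-0.86, 2.22], [0.23, 2.46], [-1.11, 4.25], [0.08, 2.63], [-2.82, 2.82]. Speed limits (rad/s): [2.79, 2.79, 3.14, 3.14, 3.14, 3.14].

## Interface

Orientations are given as [roll, pitch, yaw] about the fixed x, y, z axes, in that order (R = Rz(yaw) Ry(pitch) Rx(roll)).
In Python, from rig import robot, viewer gives the robot as it stands.
- The arm moves only by the tool send_rows, never from a script. Its argument "increments" is text: rows parted by semicolons, each of 5 numbers parted by spaces: the shift along the tool's x, y, z in m, then the turn about the tool's z in rad, then the closure, from 0 (fully open) to 1 (shut). A call has 1 to 5 rows; each row is the pose to reach, as a shift and turn from the pose commanded when the call began, along the tool's axes at that moment; what a row does not reach only later rows make up. A row lasts 1/10 s, in which the tool goes at most 50 mm and 8.59 degrees, less where a joint would pass 70% of its speed; a pose out of reach is approached as far as the arm can. A call with a gripper value outside its range is refused whole. The fingers move at their own pace and stop on an object; "newtons" is the grip in N (left out, the last holds). Time passes only in rows, so rows that repeat a pose let the fingers close. It gives the time, the measured TCP pose, the force, the opening and the grip force at its end, in the units of the state.
- robot.read_state(): the state, without advancing time (a new reading comes with each control period).
- viewer.read_camera(name): name is "scene" or "top" or "wrist"; returns the picture (420x560x3 uint8, red, green, blue); there is no depth.
- viewer.camera_info(name): a dict with "camera_matrix" (3x3 intrinsics, pixels), "dist_coeffs" ([k1, k2, p1, p2, k3] as OpenCV has them; the pictures are not rectified), "eye" and "orientation" of the camera in the world; the wrist camera has in their place "hand_eye" (4x4, takes a point from camera to tool coordinates, whose origin is the TCP and whose axes are the flange's). Camera axes: x right, y up, looking along -z (the intrinsics and any distortion apply to the point x, -y, -z); pixel columns grow to the right and rows downward; lengths in m; the calibration is good to about 2 mm. A picture is of the moment at which its call begins: read the wrist's pose just before it. camera_info takes no time and is no camera call.
- robot.sign_off(): hands the job in; it is judged then, once.
The state is a dict: "t": time; "qpos": joint angles; "qvel": joint speeds; "joint_torque": joint torques, N m; "tool_pos": TCP position; "eef_rot": TCP orientation; "contact_force": force on the tool from outside, world axes, zero at the start; "moment": the same for the moment, N m; "opening": finger opening in m; "gripper_force": force on a finger pad.
Only numpy, scipy, OpenCV 4.12 (cv2) and the standard library are available. Lean on these libraries where they do the work, as an engineer would, in place of code of your own. Each camera call takes 0.05 s, during which the arm holds its last target. There are 200 camera calls.

## Working session

There is one attempt and no reset: what is moved stays moved. The work goes in short steps, Python scripts to look and compute and a tool call to move; the robot and the scene stay as the last step left them, time stands still between calls to the robot, and variables do not carry over. Pictures are saved under pics/ and viewed, at most 10 in all, crops included, and the job is handed in when it is done.

Besides the shell and the picture viewer there is one more tool, called as name(argument=value, ...) on one line, values as JSON. send_rows: Moves the arm, as the interface text tells. Its arguments: {"type":"object","properties":{"increments":{"type":"string"},"newtons":{"type":"number"}},"required":["increments"]}

```bash
mkdir -p pics; ls
cat > h.py <<'E'
import numpy as np, cv2
from rig import robot, viewer
from scipy.spatial.transform import Rotation as R
def info(n):
    return viewer.camera_info(n)
def pose(i):
    o=np.array(i["orientation"],float)
    M=o if o.shape==(3,3) else R.from_euler('xyz',o).as_matrix()
    return np.array(i["eye"]),M
def ray(i,uv):
    p=cv2.undistortPoints(np.array(uv,float).reshape(-1,1,2),np.array(i["camera_matrix"]),np.array(i["dist_coeffs"])).reshape(-1,2)
    e,M=pose(i)
    return e,np.c_[p[:,0],-p[:,1],-np.ones(len(p))]@M.T
def onz(i,uv,z):
    e,d=ray(i,uv); return e+d*((z-e[2])/d[:,2])[:,None]
E
python3 - <<'E'
from h import *
for n in("top","scene"):
    a=viewer.read_camera(n); cv2.imwrite(f"pics/{n}0.png",a[:,:,::-1]); print(info(n))
print(robot.read_state())
E
```

```text
pics
{'camera_matrix': array([[493.31916414,   0.        , 283.12745231],
       [  0.        , 493.31916414, 208.40938395],
       [  0.        ,   0.        ,   1.        ]]), 'dist_coeffs': array([-0.16900092,  0.        ,  0.        ,  0.        ,  0.        ]), 'eye': array([0.52231809, 0.05808214, 1.20320581]), 'orientation': array([ 0.09040251, -0.0130046 , -1.56254553])}
{'camera_matrix': array([[489.32461966,   0.        , 280.37487936],
       [  0.        , 489.32461966, 209.41946539],
       [  0.        ,   0.        ,   1.        ]]), 'dist_coeffs': array([-0.17936265,  0.        ,  0.        ,  0.        ,  0.        ]), 'eye': array([0.0849186 , 0.23008045, 0.89444738]), 'orientation': array([ 0.59227772,  0.01522701, -1.91380889])}
{'t': 0.1, 'qpos': array([-1.34550178e+00,  2.07353772e-01,  1.54278494e+00, -2.45160063e-06,
        1.39353765e+00, -1.50509593e-01]), 'qvel': array([ 0.00051178, -0.00191478, -0.00366649,  0.00110334, -0.00089295,
       -0.00122751]), 'joint_torque': array([ 6.77426451e-04, -3.71857810e+01, -2.82293379e+01,  6.99566142e-02,
        3.10564670e-02, -5.87436011e-05]), 'tool_pos': array([ 0.21085472, -0.53415571,  0.20440858]), 'eef_rot': array([-3.13953215e+00, -3.10049356e-04,  3.75804255e-01]), 'contact_force': array([0.4662071 , 0.06985771, 0.3956145 ]), 'moment': array([-0.03052167,  0.01134402, -0.07101417]), 'gripper_force': 0.0, 'opening': 0.09375888666917843}
```

View pics/top0.png

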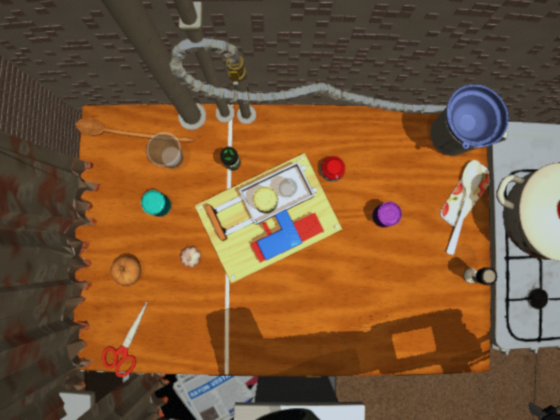

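View pics/scene0.png

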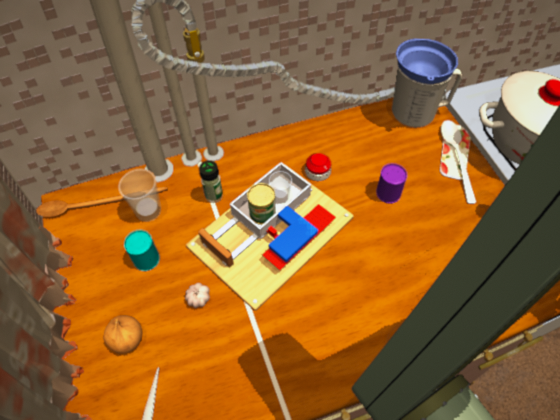

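The top view shows the board with corners near (305,153), (341,228), (233,281) and (196,206). The end stop is at (218,222), so dock +x points left and down. The blue lug is at (278,235) and the free red bar behind it at (310,225). The green/gold tin at (265,198) is the one in the tray. The purple (387,214) and turquoise (155,203) cans are look-alikes and are not needed.

Run:
```python
from h import *
a=cv2.imread("pics/top0.png"); hsv=cv2.cvtColor(a,cv2.COLOR_BGR2HSV); i=info("top")
print("hsv",hsv[270,235],hsv[235,278],hsv[222,315],hsv[248,300])
roi=np.zeros(a.shape[:2],np.uint8); roi[145:290,190:350]=1
def m(lo,hi): return cv2.inRange(hsv,lo,hi)*roi
y=m((19,60,120),(35,190,255)); b=m((100,120,50),(130,255,255)); r=m((0,190,60),(6,255,255))|m((172,190,60),(180,255,255))
r[:,322:]*=(np.arange(420)>200)[:,None].astype(np.uint8)
def big(k): return max(cv2.findContours(k,0,2)[0],key=cv2.contourArea)
h=cv2.convexHull(big(y)).reshape(-1,2)
P=onz(i,h,0.012)[:,:2]
c,s,ang=cv2.minAreaRect(P.astype(np.float32)*1000); print("board",c,s,ang)
box=cv2.boxPoints((c,s,ang))/1000; 
e=[box[(k+1)%4]-box[k] for k in range(4)]; l=max(e[:2],key=np.linalg.norm); l=l/np.linalg.norm(l)
if l[1]<0:l=-l
yaw=np.arctan2(l[1],l[0]); n=np.array([-l[1],l[0]]); o=np.array(c)/1000-n*0.010
print("yaw",yaw,"origin",o)
np.save("dock.npy",[o[0],o[1],yaw])
def D(p): return np.c_[(p[:,:2]-o)@l,(p[:,:2]-o)@n]*1000
ys,xs=np.nonzero(b); d=D(onz(i,np.c_[xs,ys],0.062)); q=d[d[:,1]>60]
print("lug x",np.percentile(q[:,0],[1,3,97,99]),"y",np.percentile(d[:,1],[1,99]))
ys,xs=np.nonzero(r); d=D(onz(i,np.c_[xs,ys],0.040)); d=d[(d[:,1]>45)]
print("bar x",np.percentile(d[:,0],[1,99]),"y",np.percentile(d[:,1],[1,99]))
```

```text
hsv [ 33 103 218] [108 186 222] [  2 200 198] [ 31 104 209]
board (609.1095581054688, 80.59036254882812) (209.88955688476562, 300.3797607421875) 26.412622451782227
yaw 2.0317836 origin [0.6180657  0.08503869]
lug x [-42.2692105  -40.87129581  45.27233346  47.02790284] y [16.79263917 99.40807068]
bar x [-101.33901878   63.17351774] y [50.72378099 95.99376577]
```

send_rows(increments="0.035 -0.023 0 0 1; 0.07 -0.046 0 -0.02 1; 0.105 -0.069 0 -0.04 1; 0.14 -0.092 0 -0.06 1; 0.179 -0.1175 0 -0.085 1", newtons=40)

```text
t: 0.6
tool_pos: [0.3347, -0.3584, 0.205]
eef_rot: [-3.141, 0.0, 0.461]
contact_force: [0.5, -0.9, 0.1]
opening: 0.0576
gripper_force: 0.0
```

send_rows(increments="0.038 -0.02 0 0 1; 0.075 -0.041 0 0 1; 0.113 -0.061 0 0 1; 0.151 -0.082 0 0 1; 0.188 -0.102 0 0 1")

```text
t: 1.1
tool_pos: [0.4579, -0.183, 0.2051]
eef_rot: [-3.141, 0.0, 0.461]
contact_force: [-0.2, 0.6, -0.4]
opening: 0.0173
gripper_force: 0.0
```

send_rows(increments="0.038 -0.02 0.02 0 1; 0.075 -0.041 0.04 0 1; 0.113 -0.061 0.06 0 1; 0.151 -0.082 0.07 0 1; 0.189 -0.102 0.08 0 1")

```text
t: 1.6
tool_pos: [0.5812, -0.0077, 0.1239]
eef_rot: [-3.14, 0.002, 0.461]
contact_force: [0.9, -0.4, 1.0]
opening: 0.0004
gripper_force: 0.0
```

send_rows(increments="0 0 0.015 0 1; 0 0 0.03 0 1; 0 0 0.03 0 1")

```text
t: 1.9
tool_pos: [0.578, -0.0098, 0.092]
eef_rot: [-3.138, 0.006, 0.46]
contact_force: [-0.9, 0.6, 0.2]
opening: 0.0005
gripper_force: 0.0
```

Run:
```python
from h import *
s=robot.read_state(); a=viewer.read_camera("wrist"); b=viewer.read_camera("scene")
print(s["t"],s["tool_pos"],s["eef_rot"],s["opening"],s["contact_force"])
o=np.load("dock.npy");d=s["tool_pos"][:2]-o[:2];c,q=np.cos(o[2]),np.sin(o[2]);print("dock",d@[c,q],d@[-q,c])
cr=cv2.resize(b[150:320,170:380],None,fx=2.4,fy=2.4)
cv2.imwrite("pics/w1.png",np.hstack([cv2.resize(a,(544,408))[:,:,::-1][:, :295+0] if 0 else cv2.resize(a,(290,408//1))[:,:,::-1], cr[:408,:,::-1]]))
```

```text
1.9 [ 0.57802557 -0.00984282  0.09196832] [-3.13778201  0.00612391  0.46024417] 0.00048798292991676623 [-0.94228033  0.57979218  0.18131288]
dock -0.0671660326460565 0.07806687320708866
```

View pics/w1.png

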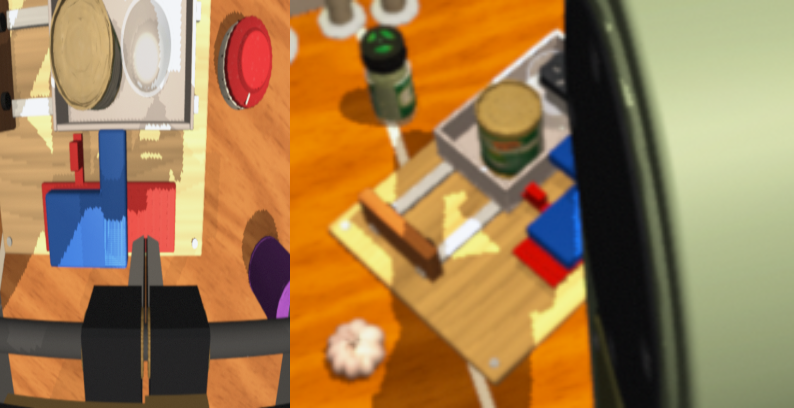

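The wrist view shows the shut fingertips at (145,240), over the free red bar behind the lug's rear face at about column 127. The way down is clear.

send_rows(increments="0.003 0 0.02 0 1; 0.003 0 0.04 0 1; 0.003 0 0.05 0 1; 0.003 0 0.055 0 1; 0.003 0 0.055 0 1")

```text
t: 2.5
tool_pos: [0.5839, -0.0089, 0.0408]
eef_rot: [3.141, 0.0, 0.46]
contact_force: [-0.3, 0.6, 0.3]
opening: 0.0002
gripper_force: 0.0
```

send_rows(increments="0 0 0.004 0 1; 0 0 0.008 0 1; 0 0 0.01 0 1; 0 0 0.01 0 1; 0 0 0.01 0 1")

```text
t: 3.0
tool_pos: [0.5851, -0.0088, 0.0315]
eef_rot: [3.14, -0.001, 0.461]
contact_force: [-1.0, -2.2, 5.6]
opening: 0.0004
gripper_force: 2.8
```

send_rows(increments="0 0 0.003 0 1; 0 0 0.004 0 1; 0 0 0.004 0 1; 0 0 0.004 0 1; 0 0 0.004 0 1")

```text
t: 3.5
tool_pos: [0.5852, -0.0088, 0.0278]
eef_rot: [3.14, -0.001, 0.461]
contact_force: [-1.4, -1.5, 6.7]
opening: 0.0002
gripper_force: 3.3
```

send_rows(increments="0 -0.004 0 0 1; 0 -0.008 0 0 1; 0 -0.011 0 0 1; 0 -0.014 0 0 1; 0 -0.017 0 0 1")

```text
t: 4.0
tool_pos: [0.5805, 0.0051, 0.029]
eef_rot: [3.134, -0.006, 0.461]
contact_force: [0.9, -5.6, 5.6]
opening: -0.0
gripper_force: 3.7
```

send_rows(increments="0 -0.003 0 0 1; 0 -0.006 0 0 1; 0 -0.009 0 0 1; 0 -0.012 0 0 1; 0 -0.015 0 0 1")

```text
t: 4.5
tool_pos: [0.5738, 0.0185, 0.0289]
eef_rot: [3.135, -0.006, 0.461]
contact_force: [2.4, -4.8, 6.1]
opening: 0.0005
gripper_force: 3.7
```

send_rows(increments="0 -0.004 0.001 0 1; 0 -0.008 0.001 0 1; 0 -0.012 0.001 0 1; 0 -0.016 0.001 0 1; 0 -0.02 0.001 0 1")

```text
t: 5.0
tool_pos: [0.5652, 0.0365, 0.0281]
eef_rot: [3.135, -0.006, 0.461]
contact_force: [1.5, -5.1, 7.1]
opening: 0.0006
gripper_force: 3.9
```

send_rows(increments="0 -0.004 0 0 1; 0 -0.008 0 0 1; 0 -0.012 0 0 1; 0 -0.016 0 0 1; 0 -0.02 0 0 1")

```text
t: 5.5
tool_pos: [0.5562, 0.0546, 0.0281]
eef_rot: [3.135, -0.006, 0.461]
contact_force: [1.4, -5.5, 7.3]
opening: 0.0004
gripper_force: 3.9
```

send_rows(increments="0 -0.003 0 0 1; 0 -0.006 0 0 1; 0 -0.008 0 0 1; 0 -0.008 0 0 1; 0 -0.008 0 0 1")

```text
t: 6.0
tool_pos: [0.5524, 0.0623, 0.0279]
eef_rot: [3.136, -0.006, 0.461]
contact_force: [1.3, -3.5, 5.5]
opening: 0.0003
gripper_force: 3.3
```

send_rows(increments="0 -0.002 0 0 1; 0 -0.004 0 0 1; 0 -0.004 0 0 1; 0 -0.004 0 0 1")

```text
t: 6.4
tool_pos: [0.5511, 0.0649, 0.0279]
eef_rot: [3.134, -0.006, 0.461]
contact_force: [2.2, -6.0, 5.6]
opening: 0.0005
gripper_force: 5.8
```

send_rows(increments="0 -0.002 0 0 1; 0 -0.003 0 0 1; 0 -0.003 0 0 1; 0 -0.003 0 0 1")

```text
t: 6.8
tool_pos: [0.5511, 0.0649, 0.028]
eef_rot: [3.129, -0.007, 0.462]
contact_force: [5.4, -13.7, 2.8]
opening: 0.0008
gripper_force: 10.5
```

At the end stop: the side force rose to 15 N with no further motion. I'll back off the lug, then lift clear.

send_rows(increments="0 0.003 0 0 1; 0 0.006 0 0 1; 0 0.01 0 0 1; 0 0.01 -0.008 0 1; 0 0.01 -0.02 0 1")

```text
t: 7.3
tool_pos: [0.5505, 0.0611, 0.0462]
eef_rot: [3.141, -0.001, 0.461]
contact_force: [0.2, 1.3, -1.0]
opening: 0.0005
gripper_force: 0.0
```

send_rows(increments="0 0 -0.03 0 1; 0 0 -0.06 0 1; 0 0 -0.1 0 1; 0 0 -0.14 0 1; 0 0 -0.17 0 1")

```text
t: 7.8
tool_pos: [0.5499, 0.0606, 0.2183]
eef_rot: [3.14, -0.001, 0.461]
contact_force: [0.9, -0.2, 0.3]
opening: 0.0006
gripper_force: 0.0
```

send_rows(increments="-0.04 0 0 0 1; -0.08 0 0 0 1; -0.12 0 0 0 1; -0.15 0 0 0 1; -0.15 0 0 0 1")

```text
t: 8.3
tool_pos: [0.4121, -0.0067, 0.2149]
eef_rot: [-3.141, 0.002, 0.459]
contact_force: [1.3, -0.4, -1.1]
opening: 0.0001
gripper_force: 0.0
```

Run:
```python
from h import *
a=viewer.read_camera("top"); b=viewer.read_camera("scene")
cv2.imwrite("pics/e.png",np.hstack([cv2.resize(a[130:300,150:360],(400,324)),cv2.resize(b[130:320,140:376],(400,324))])[:,:,::-1])
hsv=cv2.cvtColor(a,cv2.COLOR_RGB2HSV);i=info("top");o=np.load("dock.npy");c,q=np.cos(o[2]),np.sin(o[2])
m=cv2.inRange(hsv,(100,120,50),(130,255,255));m[:145]=0;m[290:]=0;m[:,:190]=0;m[:,350:]=0
ys,xs=np.nonzero(m);d=onz(i,np.c_[xs,ys],.062)[:,:2]-o[:2];x,y=d@[c,q]*1e3,d@[-q,c]*1e3
print(np.percentile(x[y>60],[1,3,97,99]))
```

```text
[ 26.94478674  28.48737435 114.02238896 115.98250516]
```

View pics/e.png

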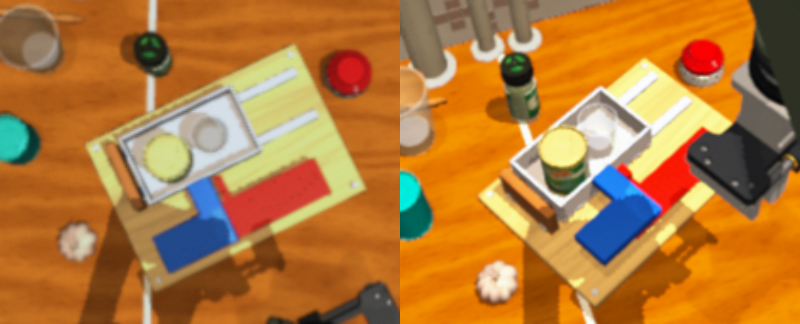

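The tray is against the end stop: the lug rear moved about 69 mm, to dock x ≈ 26. The red tooth shows behind the lug at (625,172), and the tin and glass are upright. The timer, garlic and spice jar look undisturbed, and the arm is clear.

```bash
python3 -c "
from rig import robot
print(robot.sign_off())"
```

```text
the job is handed in; nothing more can be done
None
```

I pressed the bar, pushed the tray home against the end stop and handed the job in at about 8.4 s; the last pictures show the catch tooth up behind the lug, the tin and glass upright and the arm clear, but I didn't measure the catch height, and sign-off returned no verdict.

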